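Find the high spot of a disc with a plunger indicator

TASK

Check the run-out of the steel disc: slide the dial indicator up to the disc's edge until the plunger presses on it and the pointer stands in the green band. Then crank the disc round one full turn while the plunger rides on its edge, and finally leave it at rest, hands off, with its high spot at the plunger, that is where the pointer reads highest. Never run the pointer into the red band, and leave the parts lying nearby alone.

Things in the scene. Friction and masses are not known exactly. Their poses are not given: they have to be found in the camera images.
- spindle_axis (a point): Fixed point on the vertical spindle axis of the run-out fixture (blue base plate 130 x 325 x 16 mm), 94 mm above the table, level with the middle of the crank handle. Its +y axis points along the base plate from the spindle to the indicator, z up. The disc (steel, 110 mm diameter, 14 mm thick, top 57 mm above the table) sits about 3 mm off centre on the spindle, in an unknown direction, so its edge stands 52 to 58 mm from the axis, with one high and one low side.
- crank_handle (a point): Middle of the black upright crank handle on the spindle's driver arm: a sleeve 18 mm in diameter that spins freely on its pin, from 67 to 115 mm above the table (this point 94 mm), 40 mm from the spindle axis. Moving it round the axis turns the disc without end either way; the spindle has a light friction (about 0.06 N m, 1.5 N at the handle) and stays where it is left. The indicator, its dial included, stays below 62 mm; only the post is taller.
- wheel (a joint): Turn of the spindle with crank and disc, rad, counter-clockwise from above positive, unlimited. At 0 the handle lies on the side of the axis opposite to the indicator. It does not tell where the disc's high side is.
- gauge_post (a point): Middle of the part to hold of the black upright post, 18 mm in diameter, that stands on the indicator's slide behind the dial; its plain part reaches from 49 to 109 mm above the table (top 115 mm), this point is at 94 mm. The whole indicator (dial 60 mm across, face up) moves on straight rails towards the spindle (-y of spindle_axis) or back, with about 6 N of friction, and stays where it is left; up to 36 mm of travel.
- gauge_slide (a joint): Position of the indicator's slide, m: 0 fully back from the disc, grows towards the disc, end stop at 0.036.
- plunger_tip (a point): Foremost point of the indicator's red ball tip (10 mm ball, 50 mm above the table), which points at the spindle axis. The plunger is sprung (0.15 N per mm after about 0.5 N at first touch), travel 10.5 mm.
- dial_pointer (a joint): Reading of the dial's red pointer, rad, 0.5 rad for each mm the plunger is pushed in: 0 when the plunger is free (pointer towards the plunger), growing clockwise seen from above. Black tick each mm. Green band from 0.9 to 1.8 rad (1.8 to 3.6 mm), red band from 4.9 rad (9.8 mm) to the plunger's stop at 5.25. Between the low and the high spot the reading changes by 3 rad (6 mm).
- ring_gauge: Bystander: steel ring gauge, 52 mm diameter, 18 mm high, lying on the table near the fixture; origin at the centre of its underside.
- flange_sample: Bystander: turned flange, 66 mm diameter, 31 mm high, on the table near the fixture; origin at the centre of its underside.
- bushing: Bystander: bronze bushing, 23 mm diameter, 21 mm high, on the table near the fixture; origin at the centre of its underside.

How it is judged (in metres and radians):
On the way, in this order (a step that is already met when the one before it is completed fails the run):
1. the plunger presses on the disc with the pointer in the green band (0.9 to 1.8 rad) (value of joint dial_pointer between 0.9 and 1.8 rad), for 0.3 s.
2. the disc has been turned about once round, either way (wheel beyond 5.9 rad or -5.9 rad) ((value of joint wheel above 5.9 rad or value of joint wheel below -5.9 rad)).
At the end, for the whole second after the job is handed in: The disc is at rest with its high spot at the plunger: the sprung tip, pushed in (pointer 0.9 to 4.9 rad), is held by the disc's edge at more than 57.6 mm from the spindle axis (58.0 mm is the highest point, so the pointer is within 0.2 rad of its highest reading, the disc within nearly 30 degrees) (horizontal distance between plunger_tip and spindle_axis above 0.0576 m and value of joint dial_pointer between 0.9 and 4.9 rad and velocity of joint wheel between -0.05 and 0.05 rad/s); the robot touches nothing.
It fails at once if the pointer is driven into the red band (beyond 4.9 rad) (value of joint dial_pointer above 4.9 rad).
It fails at once if a part lying nearby is moved by more than 15 mm (distance of any of ring_gauge, flange_sample, bushing from where it was at the start of the episode above 0.015 m).
It also fails if it takes over 70 s, if anything falls off the work surface, if the arm or the gripper's body presses on something with over 40 N, if the wrist force passes 120 N, or if a joint passes its speed limit or range.

ROBOT

A 6-joint arm with a two-finger parallel gripper is mounted at the origin on a cart in front of the work surface, level with it; the furniture and walls round the work are solid. World frame = base frame: x ahead of the robot, y to its left, z up, the work surface at z = 0. Lengths are in mm, angles in degrees, forces in N, time in s.
With the tool pointing down it reaches from about 275 to 725 mm from the base axis. Payload 15.9 kg.
Tool frame: the origin (TCP) lies on the centre line of the jaws, within the pads' length; the fingertips stand 19 mm ahead of it and the grasp point (between the pads) is the TCP; y points along the fingers, z is the direction in which the jaws open and shut, and the axes are right-handed (so a half turn about y gives the same grasp; the last joint's range is limited). The gripper opens to 85 mm and grips with 20 to 120 N. Pads are 22 mm wide; open, the fingers measure 114 mm over their backs; the gripper's body (76 mm by 85 mm) begins 54 mm behind the grasp point. The pads swing forward as they close: fully open they stand 13 mm farther back than shut.
Start: joints at [71.906, 12.198, -1.971, 75.831, 0, 90], TCP at [155.282, 475.261, 250.306] pointing down, gripper open.
Joint ranges: [-170.91, 170.91], [-42.67, 98.43], [-65.05, 77.54], [-120.47, 116.71], [-90, 82.35], [-180, 180]. Speed limits (degrees/s): [108.29, 108.29, 136.94, 147.25, 180, 180].

INTERFACE

Orientations are given as [roll, pitch, yaw] about the fixed x, y, z axes, in that order (R = Rz(yaw) Ry(pitch) Rx(roll)).
In Python, from cell import monitor, viewer, order gives the robot as it stands. The module is installed in compiled form; this text tells all that it offers.
- The arm moves only by the tool move_arm, never from a script. Its argument "series" is a list of rows, each a list of 2 entries, a list of its own where there are three numbers: the shift along the tool's x, y, z in cm, then the turn about the tool's y in rad. A call has 1 to 5 rows; each row shifts and turns the commanded pose from where the row before left it, along the tool's axes as they then stand; what a row does not reach is not made up. A row lasts 1/12 s, in which the tool goes at most 41.7 mm and 7.16 degrees, less where a joint would pass 70% of its speed; a pose out of reach is approached as far as the arm can. A call with a gripper value outside its range is refused whole. "grip" is the finger opening in cm, from 0 to 8.54, set as the call begins (left out, the last holds). The fingers move at their own pace and stop on an object; "squeeze" is the grip in N (left out, the last holds). Time passes only in rows, so rows that do not move let the fingers close. It gives the time, the measured TCP pose, the force and the opening at its end, in the units of the state.
- monitor.get_obs(): the state, without advancing time (a new reading comes with each control period).
- viewer.camera(name): name is "scene" or "top"; returns the picture (384x512x3 uint8, blue, green, red); there is no depth.
- viewer.camera_params(name): a dict with "fx", "fy", "cx", "cy" (pixels), "D" ([k1, k2, p1, p2, k3] as OpenCV has them; the pictures are not rectified), "R" (3x3) and "t" (3): a world point X has camera coordinates R X + t. Camera axes: x right, y down, z forward; pixel columns grow to the right and rows downward; lengths in mm; the calibration is good to about 2 mm. A picture is of the moment at which its call begins. camera_params takes no time and is no camera call.
- order.close_job(): hands the job in, once; it reports no verdict.
The state is a dict: "time_s": time; "qpos": joint angles; "joint_vel": joint speeds; "tau": joint torques, N m; "eef_pos": TCP position; "ee_rot": TCP orientation; "force": force on the tool from outside, world axes, zero at the start; "ft_torque": the same for the moment, N m; "finger_gap": finger opening in mm.
Only numpy, scipy, OpenCV 4.12 (cv2) and the standard library are available. Lean on these libraries where they do the work, as an engineer would, in place of code of your own. Each camera call takes 0.05 s, during which the arm holds its last target. There are 200 camera calls.

## Working session

There is one attempt and no reset: what is moved stays moved. The work goes in short steps, Python scripts to look and compute and a tool call to move; the robot and the scene stay as the last step left them, time stands still between calls to the robot, and variables do not carry over. Pictures are saved under pics/ and viewed, about 8 in all and at most 12, crops included, and the job is handed in when it is done.

Besides the shell and the picture viewer there is one more tool, called after ">>>" as name(argument=value, ...) on one line, values as JSON. move_arm: Moves the arm, as the interface text tells. Its arguments: {"type":"object","properties":{"series":{"type":"array","items":{"type":"array"}},"grip":{"type":"number"},"squeeze":{"type":"number"}},"required":["series"]}

```bash
mkdir -p pics
python3 - <<'E'
from cell import monitor, viewer
import cv2
o=monitor.get_obs();print(o)
for n in("scene","top"):
    cv2.imwrite(f"pics/{n}0.png",viewer.camera(n)); p=viewer.camera_params(n);print(n,p)
E
```

```text
{'time_s': 0.0, 'qpos': array([ 7.19066472e+01,  1.22252409e+01, -2.00858425e+00,  7.58314686e+01,
        1.06104895e-03,  9.00006407e+01]), 'joint_vel': array([-0.0454221 ,  0.00854508, -0.04412514,  0.01430668, -0.01899846,
       -0.10772829]), 'tau': array([-2.09010221e-03, -6.86146402e+01,  4.87121880e+01,  1.72304077e-02,
       -1.33607277e-04,  9.91383615e-07]), 'eef_pos': array([155.17761726, 474.97079113, 249.80995268]), 'ee_rot': array([-9.00652938e+01,  1.06031808e-03, -1.80939947e+01]), 'force': array([-0.76008199,  0.78353839, -0.13143828]), 'ft_torque': array([ 0.02737396, -0.01190081, -0.04175642]), 'finger_gap': 85.12099860378643}
scene {'fx': 429.9001811012731, 'fy': 429.9001811012731, 'cx': 251.53320648252173, 'cy': 189.15570895114774, 'D': array([-0.02935331,  0.        ,  0.        ,  0.        ,  0.        ]), 'R': array([[ 0.87466762, -0.4843791 ,  0.01826016],
       [-0.24917767, -0.48162675, -0.84020602],
       [ 0.41577282,  0.73035098, -0.54195978]]), 't': array([-529.92569912,  154.99623235,  847.45193362])}
top {'fx': 418.3756253071981, 'fy': 418.3756253071981, 'cx': 249.2739800053664, 'cy': 189.44732128312668, 'D': array([0.04091012, 0.        , 0.        , 0.        , 0.        ]), 'R': array([[ 0.02530624, -0.99967218, -0.00388909],
       [-0.98942309, -0.02449056, -0.14297611],
       [ 0.14283399,  0.00746614, -0.9897185 ]]), 't': array([-132.74749204,  518.94185848, 1213.70651428])}
```

Run:
```python
import cv2,numpy as np
a=cv2.imread("pics/scene0.png");b=cv2.imread("pics/top0.png")
cv2.imwrite("pics/both0.png",cv2.resize(np.hstack([a,b]),(800,300),interpolation=cv2.INTER_AREA))
```

```text
(no output)
```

View pics/both0.png

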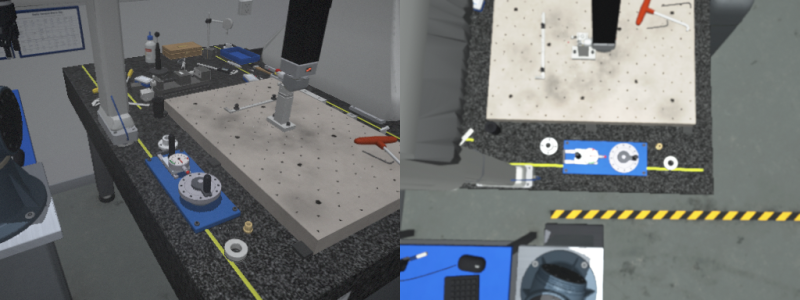

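Run:
```python
import cv2,numpy as np
a=cv2.imread("pics/scene0.png")[160:335,180:340];b=cv2.imread("pics/top0.png")[165:240,170:370]
cv2.imwrite("pics/c1.png",cv2.resize(b,(800,300),interpolation=cv2.INTER_CUBIC))
cv2.imwrite("pics/c2.png",cv2.resize(a,None,fx=3.4,fy=3.4,interpolation=cv2.INTER_CUBIC))
```

```text
(no output)
```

View pics/c1.png

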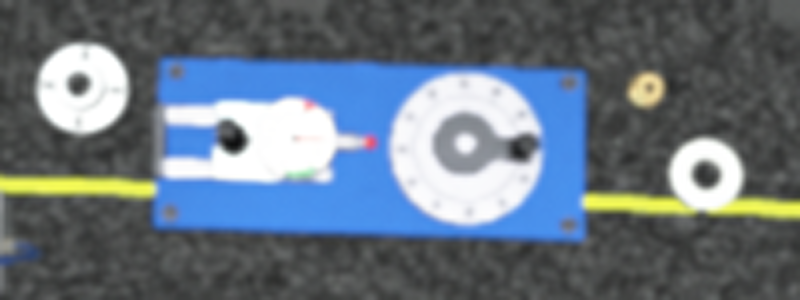

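View pics/c2.png

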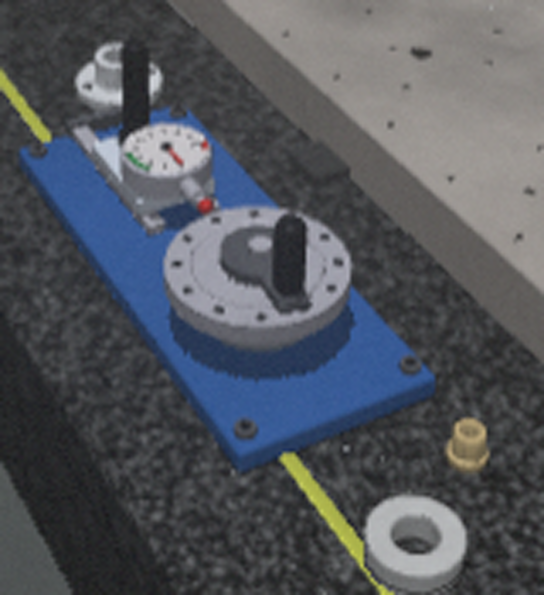

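```bash
cat > h.py <<'E'
import numpy as np,cv2
from cell import viewer,monitor
def w(cam,uv,z):
    p=viewer.camera_params(cam);K=np.array([[p['fx'],0,p['cx']],[0,p['fy'],p['cy']],[0,0,1]])
    q=cv2.undistortPoints(np.array([[uv]],float),K,p['D'])[0,0]
    R=np.array(p['R']);c=-R.T@p['t'];d=R.T@[*q,1];return (c+d*(z-c[2])/d[2])[:2].round(1)
def px(cam,X):
    p=viewer.camera_params(cam);K=np.array([[p['fx'],0,p['cx']],[0,p['fy'],p['cy']],[0,0,1]])
    return cv2.projectPoints(np.array(X,float).reshape(-1,1,3),cv2.Rodrigues(p['R'])[0],p['t'],K,p['D'])[0][:,0]
E
python3 - <<'E'
from h import *
T=lambda x,y:(170+x/4-.375,165+y/4-.375)
S=lambda x,y:(180+x/3.4-.35,160+y/3.4-.35)
print("corners top",[w("top",T(*c),16) for c in((160,57),(586,70),(583,240),(153,228))])
print("corners scn",[w("scene",S(*c),16) for c in((22,148),(434,378),(240,468))])
print("disc top c",w("top",T(467,148),57),"scene",w("scene",S(257,268),57))
print("hub",w("top",T(465,145),67),w("scene",S(262,243),67))
print("handle top",w("top",T(525,145),115),w("scene",S(290,221),115))
print("post top",w("top",T(230,134),115),w("scene",S(135,46),115))
print("tip",w("top",T(376,143),50),w("scene",S(210,207),50))
print("fl",w("top",T(83,88),5),w("scene",S(118,85),5),"ring",w("top",T(706,174),18),w("scene",S(415,532),18),"bush",w("top",T(648,88),21))
E
```

```text
corners top [array([554.7,   2.2]), array([ 552.7, -322.3]), array([ 423.5, -320.4]), array([424.4,   2.4])]
corners scn [array([429.5,   2.6]), array([ 551.7, -320.9]), array([ 420.8, -328.7])]
disc top c [ 485.9 -229.3] scene [ 485.1 -231. ]
hub [ 486.9 -227. ] [ 492.7 -223. ]
handle top [ 482.2 -264.9] [ 484.7 -265.5]
post top [484.8 -59.1] [489.7 -59.2]
tip [ 488.8 -162.9] [ 492.7 -158.2]
fl [531.   61.5] [530.6  62.8] ring [ 475.3 -412.1] [ 477.2 -409.7] bush [ 539.2 -368.3]
```

Run:
```python
from h import *
k=.78125
for u,v in((100,112),(135,128),(118,140),(105,118)): print("scn",w("scene",(u/1/k,v/k),0))
for u,v in((532,165),(535,187),(478,187),(405,150),(450,150)): print("top",w("top",((u-400)/k,v/k),0),w("top",((u-400)/k,v/k),400))
print(px("scene",[155,475,250]),px("scene",[155,475,400]),px("scene",[0,0,0]),px("top",[155,475,400]))
a=cv2.imread("pics/scene0.png")[0:260,0:260];b=cv2.imread("pics/top0.png")[130:300,0:260]
cv2.imwrite("pics/c3.png",np.hstack([cv2.resize(a,(400,400)),cv2.copyMakeBorder(cv2.resize(b,(400,262)),0,138,0,0,0)]))
```

```text
scn [399.1 405.8]
scn [476.2 223.4]
scn [396.4 171.5]
scn [402.3 347.8]
top [454.3 124. ] [419.5  44.6]
top [369.3 107.8] [361.2  33.5]
top [364.4 327. ] [357.8 183.9]
top [501.3 619. ] [451.8 384.3]
top [505.5 446.7] [454.7 266. ]
[[17.00175739 67.15412334]] [[0.93612536 7.04098705]] [[-13.9410296 266.8033989]] [[-58.7580999  340.48360808]]
```

View pics/c3.png

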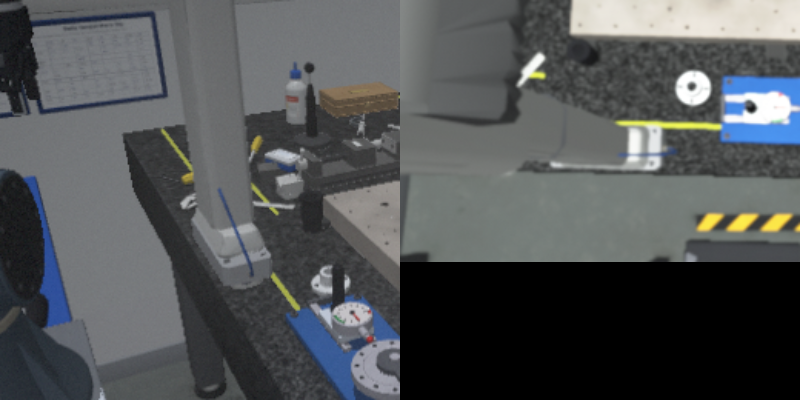

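>>> move_arm(series=[[[0, 0, -3], 0], [[0, 0, -3], 0], [[0, 0, -3], 0], [[0, 0, -3], 0], [[0, 0, -3], 0]])

```text
time_s: 0.52
eef_pos: [108.2, 331.1, 249.8]
ee_rot: [-90.0, 0.0, -18.1]
force: [0.8, 0.3, 0.7]
finger_gap: 85.4
```

Run:
```python
from h import *
for u,v in((222,285),(268,272),(195,225),(220,262)): print("scn",w("scene",(u*.65,v*.65),0),w("scene",(u*.65,v*.65),30))
```

```text
scn [371.6 150.6] [360.5 102.9]
scn [455.  155.1] [439.7 107.2]
scn [390.6 388.6] [378.5 329. ]
scn [391.4 226.6] [379.3 175.2]
```

>>> move_arm(series=[[[0, 0, -3], 0], [[0, 0, -2.8], 0], [[3.05, 0, -0.16], 0.1046], [[3.05, 0, -0.16], 0.1046], [[3.05, 0, -0.16], 0.1046]])

```text
time_s: 0.93
eef_pos: [172.5, 235.4, 250.4]
ee_rot: [-89.9, -0.0, -36.2]
force: [0.9, 0.8, -0.8]
finger_gap: 85.3
```

>>> move_arm(series=[[[3.05, 0, -0.16], 0.1046], [[3.05, 0, -0.16], 0.1046], [[3.05, 0, -0.16], 0.1046], [[3.05, 0, -0.16], 0.1046], [[3.05, 0, -0.16], 0.1046]])

```text
time_s: 1.35
eef_pos: [267.6, 117.2, 250.2]
ee_rot: [-90.0, 0.0, -66.3]
force: [0.3, 0.9, 0.1]
finger_gap: 85.4
```

>>> move_arm(series=[[[3.05, 0, -0.16], 0.1046], [[3.05, 0, -0.16], 0.1046], [[3.05, 0, -0.16], 0.1046], [[3.05, 0, -0.16], 0.1046], [[0, 0, 0], 0]])

```text
time_s: 1.77
eef_pos: [291.9, -4.4, 250.2]
ee_rot: [-90.0, -0.1, -90.8]
force: [0.3, 1.1, -0.7]
finger_gap: 85.3
```

>>> move_arm(series=[[[0.8, 0, 2.8], 0], [[0.8, 0, 2.8], 0], [[0.8, 0, 2.8], 0], [[0.8, 0, 2.8], 0], [[0.8, 0, 2.8], 0]])

```text
time_s: 2.18
eef_pos: [433.2, -40.6, 250.0]
ee_rot: [-90.0, 0.0, -90.0]
force: [-0.6, 0.0, -0.1]
finger_gap: 85.4
```

>>> move_arm(series=[[[0.8, 0, 2.8], 0], [[0.7, 0, 2.8], 0], [[0, 0, 0], 0], [[0, 0, 0], 0]], grip=6)

```text
time_s: 2.52
eef_pos: [488.5, -55.2, 249.3]
ee_rot: [-90.1, 0.0, -90.0]
force: [-1.1, 0.2, -0.3]
finger_gap: 59.8
```

Run:
```python
from h import *
print(monitor.get_obs())
```

```text
{'time_s': 2.5167, 'qpos': array([-6.44951543e+00,  1.13187144e+01, -3.21414082e+00,  7.55739782e+01,
        2.27815469e-03,  8.35539009e+01]), 'joint_vel': array([ 0.37235311, -2.7239962 , -2.2435231 ,  0.34565941,  0.0392579 ,
        0.05851154]), 'tau': array([-6.18783496e-01, -6.37520528e+01,  5.06400776e+01, -5.77274580e-01,
       -3.94779153e-02, -7.05646724e-02]), 'eef_pos': array([488.54912214, -55.21525729, 249.30630609]), 'ee_rot': array([-9.01059022e+01,  1.42577650e-02, -9.00034316e+01]), 'force': array([-1.06961092,  0.18359388, -0.2608448 ]), 'ft_torque': array([-0.0157398 ,  0.04467672,  0.03510725]), 'finger_gap': 59.840678596221885}
```

>>> move_arm(series=[[[0.4, 3, 0], 0], [[0, 3, 0], 0], [[0, 3, 0], 0], [[0, 2.5, 0], 0], [[0, 2, 0], 0]])

```text
time_s: 2.93
eef_pos: [486.3, -58.7, 113.6]
ee_rot: [-90.1, 0.0, -90.0]
force: [0.2, -1.3, 0.4]
finger_gap: 60.4
```

>>> move_arm(series=[[[0, 1.3, 0], 0], [[0, 0.8, 0], 0], [[0, 0, 0], 0]])

```text
time_s: 3.18
eef_pos: [486.6, -58.8, 93.3]
ee_rot: [-90.1, 0.0, -90.0]
force: [-0.6, 0.3, -0.2]
finger_gap: 60.2
```

Run:
```python
from h import *
a=viewer.camera("scene")[150:270,170:290]
cv2.imwrite("pics/d1.png",cv2.resize(a,(600,600),interpolation=cv2.INTER_CUBIC))
print(monitor.get_obs()['eef_pos'])
```

```text
[487.33508092 -58.9613397   94.34617753]
```

View pics/d1.png

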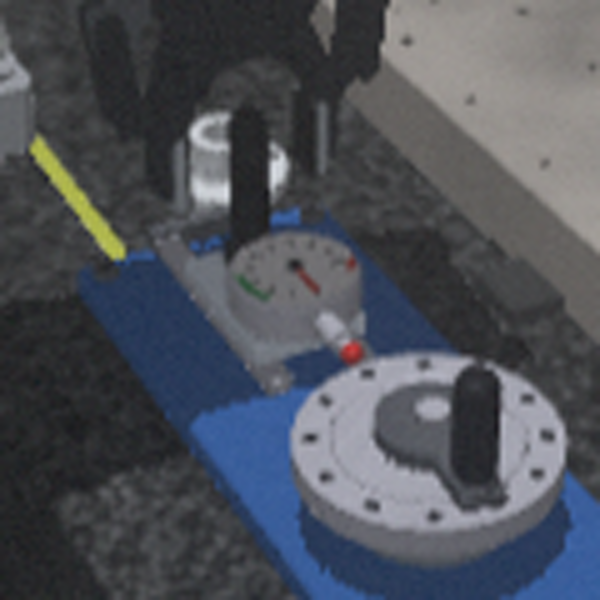

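>>> move_arm(series=[[[0, 0, 0], 0], [[0, 0, 0], 0], [[0, 0, 0], 0], [[0, 0, 0], 0], [[0, 0, 0], 0]], grip=1, squeeze=30)

```text
time_s: 3.65
eef_pos: [490.1, -59.3, 95.4]
ee_rot: [-89.8, -0.0, -90.0]
force: [11.0, 0.5, -0.3]
finger_gap: 16.9
```

>>> move_arm(series=[[[0, 0, 0], 0], [[0, 0, 0], 0]])

```text
time_s: 3.82
eef_pos: [490.1, -59.3, 95.5]
ee_rot: [-89.8, -0.0, -90.0]
force: [9.6, 0.1, -0.7]
finger_gap: 16.7
```

>>> move_arm(series=[[[0.2, 0, 0.2], 0], [[0.2, 0, 0], 0], [[0.2, 0, 0], 0], [[0.2, 0, 0], 0], [[0, 0, 0], 0]])

```text
time_s: 4.23
eef_pos: [490.3, -67.1, 95.4]
ee_rot: [-89.9, 0.0, -90.0]
force: [-5.4, 2.1, 13.6]
finger_gap: 17.1
```

```bash
cat >> h.py <<'E'
def dial(cy,cx=490,z=60,cam="scene",img=None,s=8,H=40):
    if img is None: img=viewer.camera(cam)
    W=np.array([[cx-H,cy-H,z],[cx+H,cy-H,z],[cx+H,cy+H,z],[cx-H,cy+H,z]],float)
    src=px(cam,W).astype(np.float32); n=2*H*s
    # image: right=+x world, up=+y world
    dst=np.array([[0,n],[n,n],[n,0],[0,0]],np.float32)
    return cv2.warpPerspective(img,cv2.getPerspectiveTransform(src,dst),(n,n),flags=cv2.INTER_CUBIC)
def red(r,c=None,s=8,lo=4,hi=19):
    n=r.shape[0]; c=c or (n/2,n/2)
    f=r.astype(float); m=f[...,2]-np.maximum(f[...,0],f[...,1])
    y,x=np.mgrid[:n,:n]; d=np.hypot(x-c[0],y-c[1])/s
    m=np.where((m>25)&(d>lo)&(d<hi),m,0); X=(m*(x-c[0])).sum();Y=(m*(y-c[1])).sum()
    return float(np.mod(np.arctan2(-X,Y)+.5,2*np.pi)-.5), int((m>0).sum()) # cw from down
E
python3 - <<'E'
from h import *
T=lambda x,y:(170+x/4-.375,165+y/4-.375)
S=lambda x,y:(180+x/3.4-.35,160+y/3.4-.35)
print("dial c", w("scene",S(166,147),61), w("top",T(305,138),61))
o=monitor.get_obs();print(o['eef_pos'],o['force'])
i=viewer.camera("scene");t=viewer.camera("top")
cv2.imwrite("pics/raw1.png",i)
a=dial(-99-8,img=i);b=dial(-99-8,img=t,cam="top")
cv2.imwrite("pics/e1.png",cv2.resize(np.hstack([a,b]),(800,400)))
print(red(a),red(b))
E
```

```text
dial c [ 490.7 -101.1] [ 489.8 -110.7]
[490.28684046 -67.06014301  95.37401648] [-5.3831815   2.08907355 13.57082485]
(-0.1500249048746103, 3498) (-0.009308067461878733, 911)
```

View pics/e1.png

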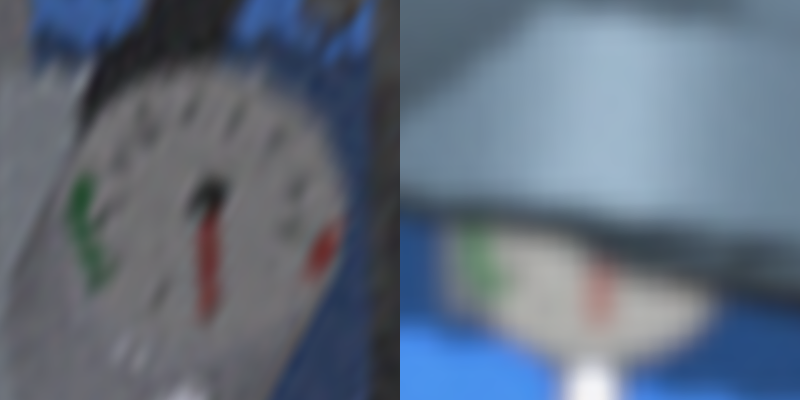

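```bash
cat > rd.py <<'E'
from h import *
import sys
o=monitor.get_obs(); e=o['eef_pos']
cy=float(sys.argv[1]) if len(sys.argv)>1 else e[1]-38
i=viewer.camera("scene");a=dial(cy,492,img=i)
print(round(o['time_s'],2),e.round(1),o['force'].round(1),"dial",red(a),red(a,lo=8,hi=22))
cv2.imwrite("pics/last.png",a)
E
python3 rd.py
```

```text
4.33 [490.3 -67.   95.4] [-5.7  2.1 13.6] dial (0.022228412048633128, 3087) (0.022006404288394177, 3221)
```

>>> move_arm(series=[[[0.1, 0, 0], 0], [[0.1, 0, 0], 0], [[0, 0, 0], 0]])

```text
time_s: 4.63
eef_pos: [490.2, -68.9, 95.4]
ee_rot: [-89.9, 0.1, -90.0]
force: [-6.0, 4.5, 13.7]
finger_gap: 16.8
```

```bash
python3 rd.py
```

```text
4.63 [490.2 -68.9  95.4] [-6.   4.5 13.7] dial (0.01764164046438088, 2981) (0.018728178726956757, 3119)
```

>>> move_arm(series=[[[0.1, 0, 0], 0], [[0, 0, 0], 0], [[0, 0, 0], 0]])

```text
time_s: 4.93
eef_pos: [490.3, -69.8, 95.4]
ee_rot: [-89.9, 0.1, -90.0]
force: [-6.4, 5.0, 15.1]
finger_gap: 17.0
```

```bash
python3 rd.py
```

```text
4.93 [490.3 -69.8  95.4] [-6.4  5.  15.1] dial (0.02053799812361523, 3063) (0.017180374035181356, 3147)
```

>>> move_arm(series=[[[0.1, -0.1, 0], 0], [[0.05, 0, 0], 0], [[0, 0, 0], 0], [[0, 0, 0], 0]])

```text
time_s: 5.32
eef_pos: [490.2, -71.2, 95.5]
ee_rot: [-90.0, 0.1, -90.0]
force: [1.2, 6.4, -3.9]
finger_gap: 16.8
```

```bash
python3 rd.py
```

```text
5.32 [490.2 -71.2  95.5] [ 1.2  6.4 -3.9] dial (0.3414219102895797, 3033) (0.34410836760075303, 3044)
```

>>> move_arm(series=[[[0.1, 0, 0], 0], [[0.05, 0, 0], 0], [[0, 0, 0], 0]])

```text
time_s: 5.62
eef_pos: [490.2, -72.6, 95.5]
ee_rot: [-90.0, 0.1, -90.0]
force: [2.6, 6.9, -4.1]
finger_gap: 16.8
```

```bash
python3 rd.py
```

```text
5.62 [490.2 -72.6  95.5] [ 2.6  6.9 -4.1] dial (0.9724167665785846, 2589) (0.9999499666386267, 2663)
```

>>> move_arm(series=[[[0.07, 0, 0], 0], [[0, 0, 0], 0], [[0, 0, 0], 0], [[0, 0, 0], 0], [[0, 0, 0], 0]])

```text
time_s: 6.08
eef_pos: [490.2, -73.3, 95.5]
ee_rot: [-90.0, 0.1, -90.0]
force: [1.5, 6.1, -4.1]
finger_gap: 16.9
```

```bash
python3 rd.py
```

```text
6.08 [490.2 -73.3  95.5] [ 1.5  6.1 -4.1] dial (1.2826760183190191, 2607) (1.3077393682313732, 2748)
```

>>> move_arm(series=[[[0, 0, 0], 0], [[0, 0, 0], 0], [[0, 0, 0], 0], [[0, 0, 0], 0], [[0, 0, 0], 0]], grip=6)

```text
time_s: 6.55
eef_pos: [490.1, -74.0, 95.4]
ee_rot: [-90.0, -0.0, -90.0]
force: [-0.3, 0.4, 0.8]
finger_gap: 59.9
```

```bash
python3 rd.py
python3 - <<'E'
import cv2
cv2.imwrite("pics/f1.png",cv2.resize(cv2.imread("pics/last.png"),(320,320)))
E
```

```text
6.55 [490.1 -74.   95.4] [-0.3  0.4  0.8] dial (1.312851216404451, 2355) (1.3358439525852805, 2317)
```

View pics/f1.png

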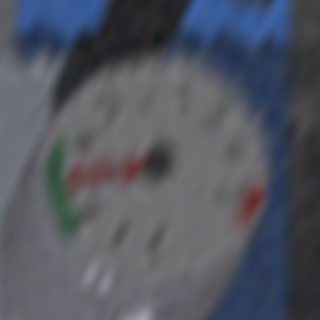

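>>> move_arm(series=[[[0, -3, 0], 0], [[0, -3, 0], 0], [[3.2, 0, 0], 0], [[3.2, 0, 0], 0], [[3.2, 0, 0], 0]])

```text
time_s: 7.02
eef_pos: [490.3, -171.0, 156.0]
ee_rot: [-89.9, -0.0, -89.9]
force: [0.1, 0.1, -0.8]
finger_gap: 59.9
```

>>> move_arm(series=[[[3.2, 0, 0], 0], [[3.2, 0, -0.2], 0], [[3.1, 0, -0.2], 0], [[0, 0, 0], 0], [[0, 0, 0], 0]])

```text
time_s: 7.43
eef_pos: [485.6, -266.3, 155.0]
ee_rot: [-90.0, 0.0, -90.2]
force: [0.2, -0.1, -0.5]
finger_gap: 59.9
```

```bash
python3 rd.py -111.3
python3 - <<'E'
from h import *
i=viewer.camera("scene");cv2.imwrite("pics/g0.png",i)
for k in np.linspace(-1,1,1): pass
a=i[150:280,180:310]; cv2.imwrite("pics/g1.png",cv2.resize(a,(600,600),interpolation=cv2.INTER_CUBIC))
E
```

```text
7.43 [ 485.6 -266.3  155. ] [ 0.2 -0.1 -0.5] dial (1.2857761109605548, 4769) (1.3147889577818241, 4832)
```

View pics/g1.png

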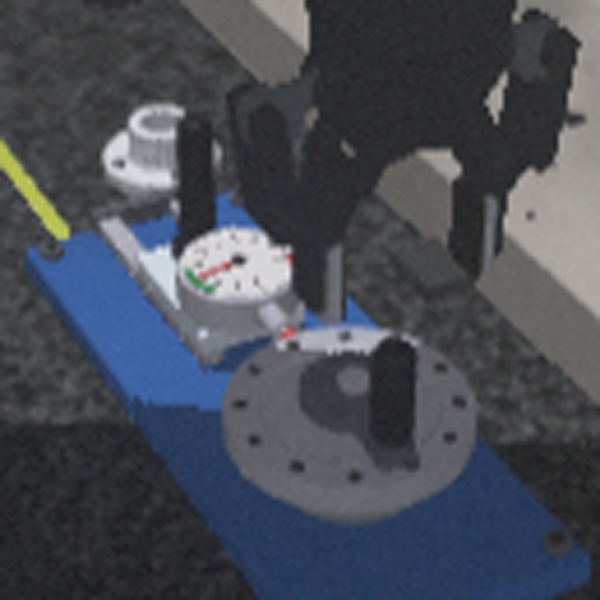

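>>> move_arm(series=[[[0, 2, 0], 0], [[0, 2, 0], 0], [[0, 1.5, 0], 0], [[0, 0.5, 0], 0], [[0, 0, 0], 0]])

```text
time_s: 7.95
eef_pos: [485.5, -263.7, 94.4]
ee_rot: [-90.1, 0.1, -89.9]
force: [-0.9, -0.2, 1.0]
finger_gap: 60.0
```

>>> move_arm(series=[[[0, 0, 0], 0], [[0, 0, 0], 0], [[0, 0, 0], 0], [[0, 0, 0], 0], [[0, 0, 0], 0]], grip=1, squeeze=25)

```text
time_s: 8.37
eef_pos: [486.5, -265.2, 96.2]
ee_rot: [-89.9, -0.0, -90.0]
force: [-0.6, 1.8, 7.3]
finger_gap: 17.4
```

```bash
python3 rd.py -111.3
```

```text
8.37 [ 486.5 -265.2   96.2] [-0.6  1.8  7.3] dial (1.2683082675819533, 4694) (1.26925474661269, 4951)
```

>>> move_arm(series=[[[-0.03, -0.1, 1.0], 0], [[-0.28, 0, 0.96], 0], [[-0.51, 0, 0.86], 0], [[-0.7, 0, 0.71], 0], [[0, 0, 0], 0]])

```text
time_s: 8.83
eef_pos: [522.4, -248.0, 96.3]
ee_rot: [-90.0, 0.1, -89.9]
force: [-1.5, 2.3, 0.0]
finger_gap: 17.4
```

```bash
python3 rd.py -111.3
```

```text
8.83 [ 522.4 -248.    96.3] [-1.5  2.3  0. ] dial (0.732445691739664, 3942) (0.7344527239469731, 4062)
```

>>> move_arm(series=[[[-0.88, 0, 0.47], 0], [[-0.97, 0, 0.24], 0], [[-1.0, 0, 0], 0], [[-0.97, 0, -0.25], 0], [[0, 0, 0], 0]])

```text
time_s: 9.3
eef_pos: [526.0, -209.2, 96.4]
ee_rot: [-90.0, 0.1, -89.9]
force: [4.8, 4.3, -7.4]
finger_gap: 17.4
```

```bash
python3 rd.py -111.3
```

```text
9.3 [ 526.  -209.2   96.4] [ 4.8  4.3 -7.4] dial (1.389036396683453, 3410) (1.4286227947205867, 3293)
```

>>> move_arm(series=[[[-0.86, 0, -0.46], 0], [[-0.7, 0, -0.69], 0], [[-0.51, 0, -0.86], 0], [[-0.28, 0, -0.95], 0], [[0, 0, 0], 0]])

```text
time_s: 9.77
eef_pos: [495.0, -185.9, 96.4]
ee_rot: [-90.0, 0.2, -89.9]
force: [-0.0, 12.3, -1.8]
finger_gap: 17.3
```

```bash
python3 rd.py -111.3
```

```text
9.77 [ 495.  -185.9   96.4] [-0.  12.3 -1.8] dial (2.9666573420273763, 4627) (2.9819366125768125, 4079)
```

>>> move_arm(series=[[[-0.04, 0, -1.0], 0], [[0.21, 0, -0.97], 0], [[0.45, 0, -0.89], 0], [[0.65, 0, -0.75], 0], [[0, 0, 0], 0]])

```text
time_s: 10.23
eef_pos: [458.4, -200.4, 96.3]
ee_rot: [-90.1, 0.1, -90.0]
force: [-10.4, 3.2, 3.8]
finger_gap: 16.9
```

```bash
python3 rd.py -111.3
```

```text
10.23 [ 458.4 -200.4   96.3] [-10.4   3.2   3.8] dial (0.0, 0) (0.0, 0)
```

>>> move_arm(series=[[[0.86, 0, -0.6], 0], [[0.96, 0, -0.28], 0], [[1.0, 0, -0.04], 0], [[0.97, 0, 0.21], 0], [[0, 0, 0], 0]])

```text
time_s: 10.7
eef_pos: [452.5, -239.8, 96.3]
ee_rot: [-90.1, -0.1, -90.1]
force: [-7.2, -5.7, 2.5]
finger_gap: 17.2
```

```bash
python3 rd.py -111.3;python3 - <<'E'
from h import *
from scipy.optimize import least_squares
P=np.array([(522.4,-248),(526,-209.2),(495,-185.9),(458.4,-200.4),monitor.get_obs()['eef_pos'][:2]])
s=least_squares(lambda p:np.hypot(*(P-p[:2]).T)-40,[490,-225]);print(s.x,s.fun.round(2))
d=P-s.x;print(np.mod(np.arctan2(d[:,0],-d[:,1]),2*np.pi).round(3))
E
```

```text
10.7 [ 452.5 -239.8   96.3] [-7.2 -5.7  2.5] dial (2.860692021431025, 190) (2.861760771366989, 201)
[ 489.57132482 -225.4200481 ] [-0.16 -0.12 -0.11 -0.03 -0.25]
[0.968 1.99  3.005 4.036 5.074]
```

>>> move_arm(series=[[[0.93, 0, 0.42], 0], [[0.74, 0, 0.67], 0], [[0.55, 0, 0.83], 0], [[0.33, 0, 0.94], 0], [[0.09, 0, 0.99], 0]])

```text
time_s: 11.17
eef_pos: [491.5, -265.3, 96.3]
ee_rot: [-90.0, -0.0, -90.0]
force: [-3.2, 2.9, -0.4]
finger_gap: 17.1
```

>>> move_arm(series=[[[0, 0, 0], 0], [[0, 0, 0], 0]])

```text
time_s: 11.33
eef_pos: [492.1, -265.1, 96.4]
ee_rot: [-90.0, -0.0, -90.0]
force: [3.0, -2.5, -3.6]
finger_gap: 17.1
```

```bash
python3 rd.py -111.3
```

```text
11.33 [ 492.1 -265.1   96.4] [ 3.  -2.5 -3.6] dial (1.127306166325273, 4649) (1.1368186020395241, 4478)
```

Run:
```python
import numpy as np
f=np.array([-.078,.968,1.99,3.005,.064,5.074]);r=np.array([1.28,.733,1.41,2.975,1.13,2.86])
for n in(5,6):
    A=np.c_[np.ones(n),np.cos(f[:n]),np.sin(f[:n])];s=np.linalg.lstsq(A,r[:n],rcond=None)[0]
    print(s,np.hypot(s[1],s[2]),np.mod(np.arctan2(s[2],s[1]),2*np.pi),(A@s-r[:n]).round(2))
```

```text
[ 2.15993937 -0.94804523 -1.16600648] 1.5027843742990932 4.029729002506409 [ 0.03 -0.07  0.07 -0.03  0.01]
[ 2.14563481 -0.94449258 -1.13862938] 1.479372533412357 4.019917523458765 [ 0.01 -0.06  0.08 -0.05  0.    0.02]
```

>>> move_arm(series=[[[-0.05, 0, -0.92], 0], [[-0.26, 0, -0.88], 0], [[-0.45, 0, -0.8], 0], [[-0.63, 0, -0.68], 0], [[-0.76, 0, -0.52], 0]])

```text
time_s: 11.8
eef_pos: [453.3, -243.0, 96.4]
ee_rot: [-89.9, 0.0, -90.0]
force: [14.0, 1.6, -9.4]
finger_gap: 17.1
```

>>> move_arm(series=[[[-0.87, 0, -0.33], 0], [[-0.92, 0, -0.12], 0], [[-0.92, 0, 0.09], 0], [[-0.87, 0, 0.3], 0], [[-0.78, 0, 0.5], 0]])

```text
time_s: 12.22
eef_pos: [457.9, -200.1, 96.4]
ee_rot: [-89.9, -0.1, -90.0]
force: [7.6, -11.9, -11.5]
finger_gap: 17.0
```

>>> move_arm(series=[[[0, 0, 0], 0], [[0, 0, 0], 0], [[0, 0, 0], 0]])

```text
time_s: 12.47
eef_pos: [458.4, -199.8, 96.4]
ee_rot: [-89.9, -0.0, -90.0]
force: [8.8, -2.2, -10.0]
finger_gap: 17.2
```

>>> move_arm(series=[[[0, 0, 0], 0], [[0, 0, 0], 0], [[0, 0, 0], 0], [[0, 0, 0], 0], [[0, 0, 0], 0]], grip=6)

```text
time_s: 12.88
eef_pos: [457.8, -199.9, 96.4]
ee_rot: [-90.0, 0.0, -90.0]
force: [1.2, -1.0, -0.0]
finger_gap: 60.1
```

>>> move_arm(series=[[[0, -2, 0], 0], [[0, -2, 0], 0], [[0, -3, 0], 0], [[0, -3, 0], 0], [[0, 0, 0], 0]])

```text
time_s: 13.3
eef_pos: [459.9, -200.8, 201.6]
ee_rot: [-89.6, -0.2, -90.0]
force: [0.8, 0.2, 0.6]
finger_gap: 60.1
```

>>> move_arm(series=[[[-2, 0, -2], 0], [[-2, 0, -2], 0], [[-1, 0, -2], 0], [[0, 0, 0], 0], [[0, 0, 0], 0]])

```text
time_s: 13.72
eef_pos: [397.6, -149.6, 196.6]
ee_rot: [-90.0, -0.0, -90.0]
force: [-0.1, 0.2, 0.3]
finger_gap: 59.8
```

```bash
python3 rd.py -111.3
python3 - <<'E'
from h import *
i=viewer.camera("scene");t=viewer.camera("top")
a=i[150:330,180:340]; b=t[165:240,170:370]
cv2.imwrite("pics/h1.png",np.hstack([cv2.resize(dial(-111.3,492,img=i),(400,400)),cv2.resize(a,(356,400),interpolation=cv2.INTER_CUBIC)]))
E
```

```text
13.72 [ 397.6 -149.6  196.6] [-0.1  0.2  0.3] dial (3.772180688784708, 3877) (3.756784044255432, 3478)
```

View pics/h1.png

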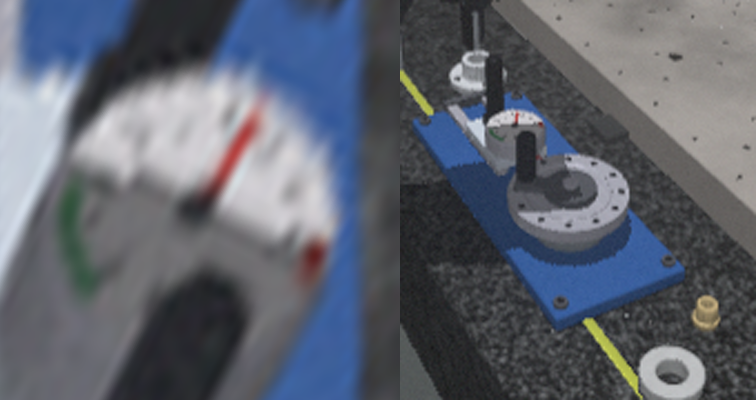

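```bash
python3 -c "
from cell import order;print(order.close_job())"
```

```text
the job is handed in; nothing more can be done
None
```

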